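Set the stop straightedge against the pen-packing jig

TASK

Lift the loose lid off the grey gauge case by its knob and set it aside, knob up, flat on the bench. Take the steel straightedge out of the case and lay it flat on the bench with its graduated edge flush along the jig's front face (the long face opposite the raised ledge), not sticking out past either end of the jig, as the stop for the next row of pens. Do not shift the bottle, tin, tape roll or carton standing around.

Things in the scene. Friction and masses are not known exactly. Their poses are not given: they have to be found in the camera images.
- jig: Pen-packing jig, fixed: aluminium block 110 (x) by 210 (y) by 28 mm high. Origin: centre of its underside, on the bench. Its flat front face is at x = -55 mm of its own frame and looks to its -x; a raised ledge 14 mm thick, top 48 mm above the bench, runs along the far (+x) edge. White pens are fixed on top, lying along x, up to 43 mm above the bench and 4 mm or more behind the front face.
- case: Gauge case, fixed: grey open-topped box 200 (x) by 110 (y) by 56 mm high, walls 5 mm, floor 6 mm thick; inside 190 by 100 mm. Origin: centre of its underside, on the bench.
- lid: Loose grey lid of the case. Origin: centre of its underside. A locating lip 182 (x) by 92 (y) by 6 mm sits inside the case mouth; above it the plate, 200 by 110 by 6 mm, rests on the case's rim (closed: origin 50 mm above the case's origin). On the plate, z = 12 to 44 mm, a black knob, 22 mm along x and 40 mm along y. 0.25 kg. The plate's underside is 6 mm above the lid's origin.
- lid_knob (a point): Centre of the top of the lid's knob, 44 mm above the lid's origin.
- straightedge: Steel straightedge with a grip rib, lying in the case under the lid. Plate 170 (x) by 56 (y) by 8 mm; origin: centre of its underside. The graduated working edge is the side at y = +28 mm. The upright grip rib, 90 mm long (x), 12 mm thick, from 8 to 40 mm above the underside, stands nearer the other edge: its centre line is at y = -17 mm. About 0.35 kg.
- edge_a (a point): One end (x = +85 mm) of the straightedge's working edge, 4 mm above its underside.
- edge_b (a point): Other end (x = -85 mm) of the straightedge's working edge, 4 mm above its underside.
- bottle: Bystander: upright white bottle, 56 mm across, 150 mm high. Origin: centre of its underside.
- tin: Bystander: upright open aluminium cup, 64 mm across its rim, 100 mm high. Origin: centre of its underside.
- tape: Bystander: brown tape roll lying flat, 64 mm across, 45 mm high. Origin: centre of its underside.
- carton: Bystander: small closed cardboard carton 110 (x) by 60 (y) by 50 mm high. Origin: centre of its underside.
Things that resemble listed ones, but are neither listed nor needed, are in the scene too. Leave any blue look-alike of the lid alone. Leave any orange look-alike of the jig alone.

How it is judged:
By the outcome, as a careful person would: the job done as asked, in the order asked, and still so for the second after the job is handed in, with the robot touching nothing.
It also fails if it takes over 72 s, if anything falls off the work surface, if the arm or the gripper's body presses on something with over 40 N, if the wrist force passes 120 N, or if a joint passes its speed limit or range.

ROBOT

A 6-joint arm with a two-finger parallel gripper is mounted at the origin on the work surface. World frame = base frame: x ahead of the robot, y to its left, z up, the work surface at z = 0. Lengths are in m, angles in rad, forces in N, time in s.
With the tool pointing down it reaches from about 0.35 to 0.775 m from the base axis. Payload 7.3 kg.
Tool frame: the origin (TCP) lies between the finger pads; the fingertips stand 14 mm ahead of it and the grasp point (between the pads) lies 5 mm behind it; z points along the fingers, y is the line along which they close (so a half turn about z gives the same grasp; the last joint's range is limited). The gripper opens to 92 mm and grips with 3 to 60 N. Pads are 19 mm wide; open, the fingers measure 130 mm over their backs; the gripper's body (75 mm by 190 mm) begins 47 mm behind the grasp point.
Start: joints at [0.982, 0.342, 1.524, -0, 1.275, -0.146], TCP at [0.225, 0.474, 0.241] pointing down, gripper open.
Joint ranges: [-2.53, 2.53], [-0.77, 2.02], [0.04, 2.7], [-1, 4.14], [0.28, 2.66], [-3.11, 3.11]. Speed limits (rad/s): [2.57, 2.57, 3.14, 3.14, 3.14, 3.14].

INTERFACE

Orientations are given as [roll, pitch, yaw] about the fixed x, y, z axes, in that order (R = Rz(yaw) Ry(pitch) Rx(roll)).
In Python, from cell import robot, eyes gives the robot as it stands. The module is installed in compiled form; this text tells all that it offers.
- The arm moves only by the shell command python3 -m handwheel 'ROWS' [FORCE]. ROWS is JSON, one flat list of numbers, 5 for each row, row after row: the shift along the world's x, y, z in mm, then the turn about the world's z in rad, then the opening, from 0 (shut) to 1 (fully open). In form: [x, y, z, spin, jaw, x, y, z, spin, jaw, ...]. A call has 1 to 8 rows; each row shifts and turns the commanded pose from where the row before left it; what a row does not reach is not made up. A row lasts 1/10 s, in which the tool goes at most 50 mm and 8.59 degrees, less where a joint would pass 70% of its speed; a pose out of reach is approached as far as the arm can. A call with a gripper value outside its range is refused whole. The fingers move at their own pace and stop on an object; FORCE is the grip in N (left out, the last holds). Time passes only in rows, so rows that do not move let the fingers close. It gives the time, the measured TCP pose, the force, the opening and the grip force at its end, in the units of the state.
- robot.observe(): the state, without advancing time (a new reading comes with each control period).
- eyes.read_camera(name): name is "side" or "top"; returns (picture, depth): 400x640x3 uint8, blue, green, red; 400x640 float32, m along the optical axis (not along the pixel's ray), 0 where there is no reading.
- eyes.calibration(name): a dict with "fx", "fy", "cx", "cy" (pixels), "world_to_cam" (4x4, takes a point from world to camera coordinates). Camera axes: x right, y down, z forward; pixel columns grow to the right and rows downward; lengths in m; the calibration is good to about 2 mm. A picture is of the moment at which its call begins. calibration takes no time and is no camera call.
- robot.hand_in(): hands the job in; it is judged then, once.
The state is a dict: "time": time; "qpos": joint angles; "qvel": joint speeds; "joint_efforts": joint torques, N m; "tool_pos": TCP position; "tool_rot": TCP orientation; "contact_force": force on the tool from outside, world axes, zero at the start; "torque": the same for the moment, N m; "opening": finger opening in m; "grip_force": force on a finger pad.
Only numpy, scipy, OpenCV 4.12 (cv2) and the standard library are available. Lean on these libraries where they do the work, as an engineer would, in place of code of your own. Each camera call takes 0.05 s, during which the arm holds its last target. There are 200 camera calls.

## Working session

There is one attempt and no reset: what is moved stays moved. The work goes in short steps, Python scripts to look and compute and a shell command to move; the robot and the scene stay as the last step left them, time stands still between calls to the robot, and variables do not carry over. Pictures are saved under pics/ and viewed, at most 10 in all, crops included, and the job is handed in when it is done.

```bash
mkdir -p pics
cat > h.py <<'E'
import cv2, numpy as np
from cell import robot, eyes
def shot(n,tag):
    p,d=eyes.read_camera(n); cv2.imwrite(f'pics/{tag}.png',p); np.savez(f'pics/{tag}.npz',p=p,d=d); return p,d
def load(tag):
    f=np.load(f'pics/{tag}.npz'); return f['p'],f['d']
def ray(n,uv,z):
    c=eyes.calibration(n); T=np.linalg.inv(np.array(c['world_to_cam']))
    uv=np.atleast_2d(uv).astype(float)
    r=np.c_[(uv[:,0]-c['cx'])/c['fx'],(uv[:,1]-c['cy'])/c['fy'],np.ones(len(uv))]@T[:3,:3].T
    o=T[:3,3]; return o+r*((z-o[2])/r[:,2])[:,None]
def cloud(n,d):
    c=eyes.calibration(n); T=np.linalg.inv(np.array(c['world_to_cam']))
    v,u=np.mgrid[:d.shape[0],:d.shape[1]]
    P=np.dstack([(u-c['cx'])/c['fx']*d,(v-c['cy'])/c['fy']*d,d])
    return P@T[:3,:3].T+T[:3,3]
E
python3 - <<'E'
from h import *
for n in('top','side'): shot(n,n+'0'); print(n,np.round(np.linalg.inv(eyes.calibration(n)['world_to_cam']),3).tolist(),eyes.calibration(n)['fx'])
print(robot.observe())
E
```

```text
top [[0.025, -0.991, 0.132, 0.379], [-0.999, -0.022, 0.026, -0.011], [-0.023, -0.133, -0.991, 1.294], [0.0, 0.0, 0.0, 1.0]] 395.326764873428
side [[0.994, -0.06, 0.09, 0.405], [-0.107, -0.633, 0.766, -0.884], [0.011, -0.772, -0.636, 0.822], [0.0, 0.0, 0.0, 1.0]] 382.5786630450084
{'time': 0.1, 'qpos': array([ 9.81997145e-01,  3.42640053e-01,  1.52492586e+00, -3.09707383e-06,
        1.27538745e+00, -1.46014294e-01]), 'qvel': array([-0.00096825,  0.00093522, -0.00159873, -0.0012846 ,  0.0011662 ,
       -0.00028962]), 'joint_efforts': array([ 2.02178271e-03, -4.32002807e+01, -2.44696605e+01,  7.20530888e-02,
        5.26556536e-02, -6.08807886e-05]), 'tool_pos': array([0.22473518, 0.47408776, 0.24011966]), 'tool_rot': array([-3.14024599e+00, -1.95048637e-04,  2.69880854e+00]), 'contact_force': array([-0.59886946, -0.41583313, -0.22548353]), 'torque': array([ 0.00198158,  0.02220703, -0.02180342]), 'grip_force': 0.0, 'opening': 0.09178912219580648}
```

View pics/top0.png

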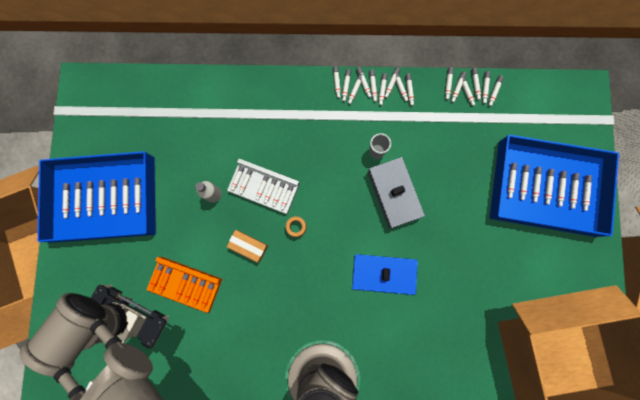

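View pics/side0.png

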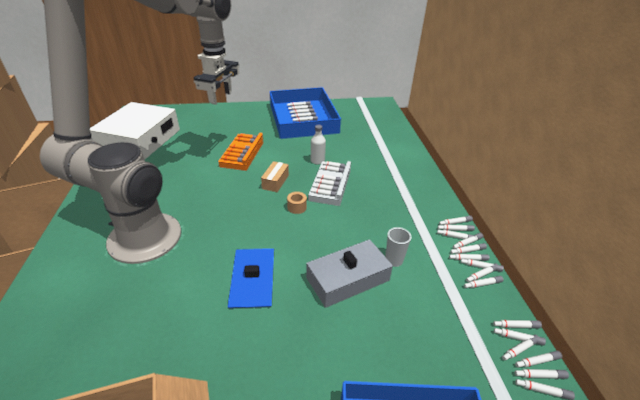

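Candidates: lid is either the grey one (top px 397,193, knob 397,190) or the blue look-alike (385,274). The jig is either the white/aluminium block (263,186) or the orange one (184,284). I choose the grey lid and the aluminium jig. Next I check them in a close crop and measure.

Run:
```python
from h import *
p,d=load('top0'); 
cv2.imwrite('pics/crop.png',cv2.resize(p[120:260,180:440],None,fx=3,fy=3,interpolation=cv2.INTER_CUBIC))
def mrect(n,m,z):
    c=max(cv2.findContours(m.astype(np.uint8),0,2)[0],key=cv2.contourArea)
    P=ray(n,c[:,0,:],z)[:,:2]*1000
    r=cv2.minAreaRect(P.astype(np.float32)); return np.round(r[0],1),np.round(r[1],1),round(r[2],1)
for n in('top','side'):
    p,d=load(n+'0'); P=cloud(n,d); hsv=cv2.cvtColor(p,cv2.COLOR_BGR2HSV).astype(int); v,u=np.mgrid[:400,:640]
    ok=d>0
    def box(x0,x1,y0,y1): return ok&(P[...,0]>x0)&(P[...,0]<x1)&(P[...,1]>y0)&(P[...,1]<y1)
    b=box(.37,.62,-.33,-.1)
    print(n,'bench z',np.median(P[box(.3,.4,-.05,.05)][:,2]))
    h=P[...,2]
    lid=b&(hsv[...,1]<60)&(h>.05)&(h<.07)
    knob=b&(hsv[...,2]<60)&(h>.085)&(h<.13)
    print('lid z',np.median(h[lid]),lid.sum(),mrect(n,b&(h>.052)&(h<.12)&(hsv[...,1]<90),np.median(h[lid])))
    if knob.sum(): print('knob z',np.median(h[knob]),knob.sum(),mrect(n,knob,np.median(h[knob])))
    b=box(.35,.6,.08,.32)
    ja=b&(h>.02)&(h<.06)&(hsv[...,1]<70)
    print('jig',ja.sum(),mrect(n,ja,.028), 'ledge',mrect(n,ja&(h>.0455)&(h<.052),.048))
    for nm,bb,z in(('bottle',box(.4,.56,.28,.42),.15),('tin',box(.56,.7,-.25,-.1),.1),('tape',box(.35,.46,.02,.13),.045),('carton',box(.3,.42,.13,.28),.05)):
        m=bb&(h>.02)&(h<.17)
        q=P[m]; print(nm,m.sum(),np.round(q.min(0),3),np.round(q.max(0),3))
```

```text
top bench z 0.00040393884921319234
lid z 0.06208862468669585 1450 (array([ 564.5, -226.3]), array([156.2, 112. ]), 20.5)
knob z 0.09322819312429642 71 (array([ 582.1, -218.6]), array([17.5, 37.9]), 19.8)
jig 1288 (array([559.1, 208.6]), array([219.3,  86.1]), 89.2) ledge (array([404.3, 250. ]), array([110.1,  19.5]), 64.5)
bottle 224 [0.401 0.28  0.02 ] [0.56  0.397 0.114]
tin 1265 [ 0.56 -0.25  0.02] [ 0.7   -0.133  0.105]
tape 80 [0.439 0.068 0.022] [0.46  0.124 0.053]
carton 448 [0.357 0.188 0.02 ] [0.42 0.28 0.06]
side bench z 0.00043760339019105476
lid z 0.0621548840220959 1655 (array([ 564.4, -233.3]), array([157.2, 116.7]), 20.9)
knob z 0.09346077797423868 100 (array([ 583.9, -226.9]), array([22.1, 42.9]), 20.9)
jig 715 (array([571.2, 210.5]), array([229. ,  84.5]), 81.2) ledge (array([403.7, 251.9]), array([109.3,  21.3]), 65.4)
bottle 132 [0.401 0.28  0.021] [0.559 0.382 0.113]
tin 1341 [ 0.56 -0.25  0.02] [ 0.699 -0.137  0.097]
tape 76 [0.442 0.066 0.021] [0.459 0.124 0.048]
carton 316 [0.358 0.181 0.02 ] [0.42  0.28  0.057]
```

View pics/crop.png

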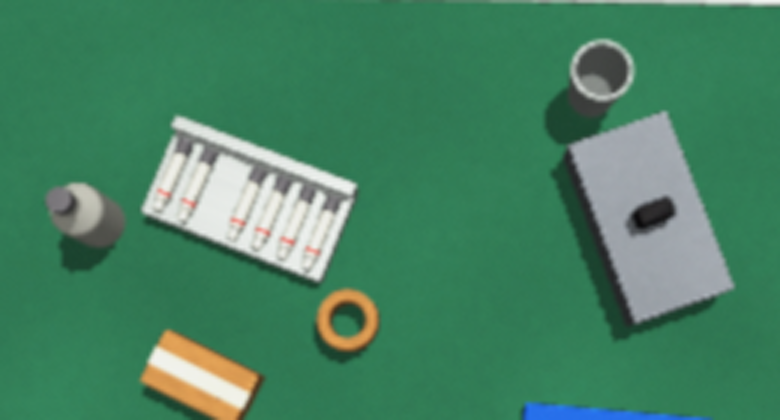

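The crop shows the grey case with its lid and black knob at crop (655,213), the white jig with pens and ledge at (250,200), tin at (600,72), tape at (347,320), carton at (200,378), and bottle at (88,210). The choice stands. My boxes cut some things off, so I redo the measurement with connected components.

```bash
cat >> h.py <<'E'
def mrect(n,m,z):
    c=max(cv2.findContours(m.astype(np.uint8),0,2)[0],key=cv2.contourArea)
    c=cv2.convexHull(c)
    P=ray(n,c[:,0,:],z)[:,:2]*1000
    r=cv2.minAreaRect(P.astype(np.float32)); return np.round(r[0],1),np.round(r[1],1),round(r[2],1)
E
python3 - <<'E'
from h import *
for n in('top','side'):
    p,d=load(n+'0'); P=cloud(n,d); hsv=cv2.cvtColor(p,cv2.COLOR_BGR2HSV).astype(int); h=P[...,2]
    ok=(d>0)&(h>.012)&(h<.2)&~((hsv[...,0]>50)&(hsv[...,0]<90)&(hsv[...,1]>80))
    nn,L,st,ce=cv2.connectedComponentsWithStats(ok.astype(np.uint8),connectivity=4)
    print(n)
    for i in range(1,nn):
        q=P[L==i]
        if st[i,4]>60 and .3<q[:,0].mean()<.85 and abs(q[:,1].mean())<.5:
            zt=np.percentile(q[:,2],97)
            print(np.round(ce[i]),st[i,4],'zq',np.round(np.percentile(q[:,2],[5,50,97]),3),np.round(q.min(0)[:2],3),np.round(q.max(0)[:2],3),
             'toprect',mrect(n,(L==i)&(h>zt-.012),zt))
            if st[i,4]>1000: # flat top of median height
                for lo,hi in((.057,.066),(.085,.1),(.023,.033),(.044,.053)):
                    m=(L==i)&(h>lo)&(h<hi)
                    if m.sum()>30: print('   band',lo,hi,m.sum(),np.median(h[m]).round(4),mrect(n,m,np.median(h[m])))
E
```

```text
top
[379. 144.] 340 zq [0.018 0.072 0.102] [ 0.699 -0.196] [ 0.763 -0.133] toprect (array([ 728.6, -162.2]), array([59.4, 64.8]), 46.5)
[395. 192.] 2352 zq [0.049 0.062 0.091] [ 0.473 -0.304] [ 0.696 -0.134] toprect (array([ 584.4, -218.8]), array([21.5, 41.1]), 19.8)
   band 0.057 0.066 1938 0.062 (array([ 585. , -219.3]), array([199.7, 110.9]), 20.5)
   band 0.085 0.1 93 0.0931 (array([ 584.3, -219. ]), array([21.4, 40. ]), 19.8)
   band 0.023 0.033 31 0.0281 (array([ 474.8, -209.5]), array([0., 0.]), 0.0)
   band 0.044 0.053 32 0.0489 (array([ 473.1, -203.1]), array([0., 0.]), 0.0)
[263. 186.] 2218 zq [0.024 0.032 0.05 ] [0.513 0.092] [0.683 0.324] toprect (array([642.9, 192.2]), array([209.6,  15.9]), 70.0)
   band 0.023 0.033 1067 0.0279 (array([598.9, 208.9]), array([210.6, 109.3]), 69.9)
   band 0.044 0.053 350 0.0472 (array([643.9, 192.4]), array([210. ,  14.9]), 70.0)
[208. 191.] 389 zq [0.024 0.1   0.152] [0.546 0.348] [0.6   0.401] toprect (array([573.3, 374.6]), array([24.3, 23.8]), 3.7)
[295. 226.] 223 zq [0.026 0.045 0.049] [0.439 0.065] [0.502 0.128] toprect (array([47
[... 858 characters left out ...]
6] [ 0.475 -0.308] [ 0.763 -0.134] toprect (array([ 732.1, -168.3]), array([77.2, 62.1]), 75.0)
   band 0.057 0.066 2361 0.0622 (array([ 586.3, -223.4]), array([201.7, 113.5]), 20.8)
   band 0.085 0.1 321 0.0934 (array([ 585.2, -226.3]), array([24.8, 45.2]), 20.7)
   band 0.023 0.033 253 0.0279 (array([ 579.3, -269.1]), array([ 98.5, 223.2]), 81.7)
   band 0.044 0.053 240 0.0487 (array([ 578.2, -269.1]), array([100.9, 223. ]), 80.8)
[256. 265.] 731 zq [0.012 0.014 0.045] [ 0.278 -0.236] [ 0.387 -0.092] toprect (array([ 329.2, -199.2]), array([31.1, 39.9]), 84.4)
[252. 293.] 291 zq [0.012 0.013 0.015] [ 0.289 -0.29 ] [ 0.377 -0.216] toprect (array([ 331.5, -249.4]), array([88.8, 65.8]), 20.3)
```

```bash
python3 -m handwheel '[18,-34.7,0,-0.0385,1,18,-34.7,0,-0.0385,1,18,-34.7,0,-0.0385,1,18,-34.7,0,-0.0385,1,18,-34.7,0,-0.0385,1,18,-34.7,0,-0.0385,1,18,-34.7,0,-0.0385,1,18,-34.7,0,-0.0385,1]' 30
python3 -m handwheel '[18,-34.7,0,-0.0385,1,18,-34.7,0,-0.0385,1,18,-34.7,0,-0.0385,1,18,-34.7,0,-0.0385,1,18,-34.7,0,-0.0385,1,18,-34.7,0,-0.0385,1,18,-34.7,0,-0.0385,1,18,-34.7,0,-0.0385,1]'
python3 -m handwheel '[18,-34.7,0,-0.0385,1,18,-34.7,0,-0.0385,1,18,-34.7,0,-0.0385,1,18,-34.7,0,-0.0385,1,0,0,0,0,1,0,0,0,0,1,0,0,0,0,1]'
```

```text
time: 0.9
tool_pos: [0.3692, 0.1953, 0.2406]
tool_rot: [-3.141, -0.0, 2.389]
contact_force: [0.2, 0.5, -0.6]
opening: 0.0918
grip_force: 0.0
time: 1.7
tool_pos: [0.5132, -0.0823, 0.2404]
tool_rot: [-3.141, -0.001, 2.081]
contact_force: [0.9, 0.5, 0.9]
opening: 0.0916
grip_force: 0.0
time: 2.4
tool_pos: [0.5845, -0.2187, 0.2404]
tool_rot: [-3.141, -0.001, 1.93]
contact_force: [-0.6, 1.1, -0.0]
opening: 0.0915
grip_force: 0.0
```

```bash
python3 -m handwheel '[0,-0.5,-30,0,1,0,0,-30,0,1,0,0,-30,0,1,0,0,-30,0,1,0,0,-20,0,1,0,0,-13,0,1,0,0,-7,0,1,0,0,0,0,1]'
python3 -m handwheel '[0,0,0,0,0,0,0,0,0,0,0,0,0,0,0,0,0,0,0,0,0,0,0,0,0,0,0,0,0,0,0,0,0,0,0,0,0,0,0,0]' 30
```

```text
time: 3.2
tool_pos: [0.5848, -0.2195, 0.0806]
tool_rot: [-3.141, -0.0, 1.929]
contact_force: [0.3, 0.4, -0.3]
opening: 0.0913
grip_force: 0.0
time: 4.0
tool_pos: [0.5849, -0.2201, 0.0807]
tool_rot: [3.142, -0.0, 1.929]
contact_force: [0.0, 0.4, 0.1]
opening: 0.0324
grip_force: 0.0
```

```bash
python3 -m handwheel '[0,0,0,0,0,0,0,0,0,0,0,0,0,0,0,0,0,0,0,0,0,0,0,0,0]'
python3 -m handwheel '[0,0,5,0,0,0,0,10,0,0,0,0,15,0,0,0,0,20,0,0,0,0,20,0,0,0,0,10,0,0,0,0,0,0,0]'
```

```text
time: 4.5
tool_pos: [0.585, -0.2201, 0.0807]
tool_rot: [3.141, 0.0, 1.929]
contact_force: [0.8, 0.7, -0.4]
opening: 0.0221
grip_force: 30.0
time: 5.2
tool_pos: [0.5857, -0.2205, 0.1628]
tool_rot: [3.139, 0.003, 1.929]
contact_force: [0.5, 0.3, -1.7]
opening: 0.0216
grip_force: 30.0
```

```bash
python3 -m handwheel '[1,10,0,0,0,2,25,0,0,0,2,30,0,0,0,2,35,0,0,0,2,35,0,0,0,2,30,0,0,0,2,25,0,0,0,1,10,0,0,0]'
python3 -m handwheel '[0,0,-15,0,0,0,0,-25,0,0,0,0,-25,0,0,0,0,-25,0,0,0,0,-20,0,0,0,0,-10,0,0,0,0,-4,0,0,0,0,0,0,0]'
```

```text
time: 6.0
tool_pos: [0.5981, -0.017, 0.1594]
tool_rot: [-3.14, -0.002, 1.931]
contact_force: [0.5, -0.4, -1.7]
opening: 0.0219
grip_force: 30.0
time: 6.8
tool_pos: [0.5989, -0.0203, 0.0366]
tool_rot: [-3.141, -0.0, 1.929]
contact_force: [0.4, -0.1, -2.0]
opening: 0.0219
grip_force: 30.0
```

Run:
```python
from h import *
p,d=shot('side','side1'); P=cloud('side',d);h=P[...,2]
hsv=cv2.cvtColor(p,cv2.COLOR_BGR2HSV)
b=(d>0)&(P[...,0]>.48)&(P[...,0]<.72)&(P[...,1]>-.11)&(P[...,1]<.07)&(hsv[...,1]<60)&(h<.05)&(h>.004)
print(b.sum(),np.percentile(h[b],[5,25,50,75,95]))
cv2.imwrite('pics/s1.png',p)
```

```text
1390 [0.01526682 0.01701486 0.01819147 0.01947487 0.04051675]
```

View pics/s1.png

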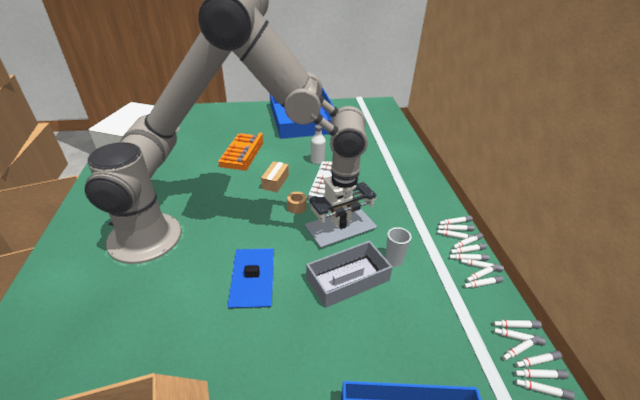

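The lid hangs level at px (340,227), about 6 mm above the bench, clear of the tape and jig. The open case shows the straightedge's rib at (348,272). I lower the last bit and release.

```bash
python3 -m handwheel '[0,0,-3,0,0,0,0,-1.5,0,0,0,0,-1,0,0,0,0,-0.5,0,0,0,0,0,0,0]'
```

```text
time: 7.35
tool_pos: [0.5989, -0.0201, 0.0308]
tool_rot: [3.141, 0.0, 1.929]
contact_force: [0.2, -0.5, -2.4]
opening: 0.0219
grip_force: 30.0
```

```bash
python3 -m handwheel '[0,0,-0.5,0,0,0,0,-0.5,0,0,0,0,0,0,0]'
python3 -m handwheel '[0,0,0,0,0.5,0,0,0,0,1,0,0,0,0,1,0,0,0,0,1,0,0,0,0,1,0,0,0,0,1,0,0,0,0,1,0,0,0,0,1]'
python3 -m handwheel '[0,0,10,0,1,0,0,30,0,1,0,0,40,0,1,0,0,40,0,1,0,0,40,0,1,0,0,20,0,1,0,0,0,0,1]'
python3 -m handwheel '[-40,30,0,0,1,-40,40,0,0,1,-30,45,0,0,1,-20,45,0,0,1,-10,40,0,0,1,0,0,0,0,1]'
python3 - <<'E'
from h import *
p,d=shot('top','top2'); shot('side','side2')
cv2.imwrite('pics/c2.png',cv2.resize(p[130:260,280:440],None,fx=4,fy=4,interpolation=cv2.INTER_CUBIC))
E
```

```text
time: 7.65
tool_pos: [0.599, -0.0201, 0.0307]
tool_rot: [3.141, 0.0, 1.929]
contact_force: [-3.0, 0.5, 5.0]
opening: 0.0214
grip_force: 30.0
time: 8.45
tool_pos: [0.5989, -0.0201, 0.0297]
tool_rot: [3.142, 0.0, 1.929]
contact_force: [0.0, -0.3, -0.0]
opening: 0.081
grip_force: 0.0
time: 9.15
tool_pos: [0.6005, -0.0203, 0.2144]
tool_rot: [3.134, 0.004, 1.929]
contact_force: [0.3, 0.2, -0.3]
opening: 0.0917
grip_force: 0.0
time: 9.75
tool_pos: [0.4635, 0.1756, 0.2091]
tool_rot: [-3.14, -0.002, 1.934]
contact_force: [-0.3, 0.3, 1.0]
opening: 0.0915
grip_force: 0.0
```

View pics/c2.png

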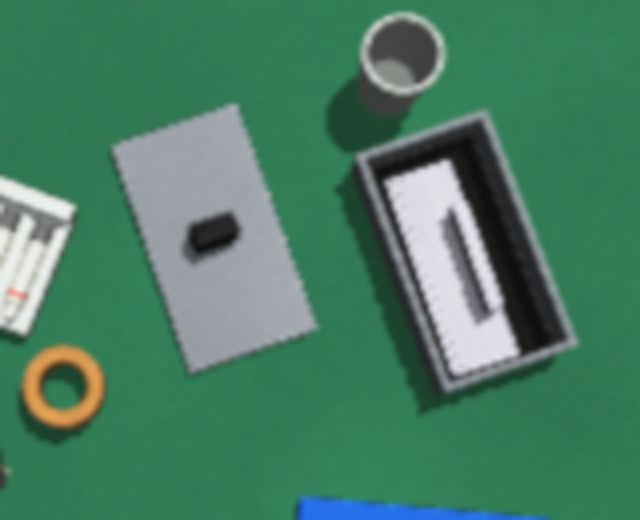

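The lid lies flat, knob up, clear of everything (crop 215,240). The straightedge is bright in the case (450,270), with its rib at (470,265) nearer the case's right (world −y) side, so the working edge faces +y. Next I measure plate and rib from both views.

Run:
```python
from h import *
for n in('top','side'):
    p,d=load(n+'2'); P=cloud(n,d);h=P[...,2]; hsv=cv2.cvtColor(p,cv2.COLOR_BGR2HSV).astype(int)
    a=np.deg2rad(20.5); X=P[...,0]-.585; Y=P[...,1]+.2193
    cx=X*np.cos(a)+Y*np.sin(a); cy=-X*np.sin(a)+Y*np.cos(a)
    b=(d>0)&(abs(cx)<.094)&(abs(cy)<.049)
    print(n,'case rim',mrect(n,(d>0)&(abs(cx)<.11)&(abs(cy)<.065)&(h>.05)&(h<.065),.056))
    for nm,m in(('plate',b&(hsv[...,2]>120)&(h>.010)&(h<.022)),('rib',b&(h>.038)&(h<.05)&(abs(cx)<.08)&(abs(cy)<.042))):
        m=(cv2.connectedComponents(m.astype(np.uint8))[1]==(lambda L:np.bincount(L[L>0]).argmax())(cv2.connectedComponents(m.astype(np.uint8))[1]))
        z=np.median(h[m]); q=P[m]
        vx,vy,x0,y0=cv2.fitLine(q[:,:2].astype(np.float32),2,0,.01,.01).ravel()
        print(nm,m.sum(),'z',z.round(4),'med',np.round(q.mean(0)*1000,1),'line',np.rad2deg(np.arctan2(vy,vx)).round(1),mrect(n,m,z),'case coords rng',np.round([cx[m].min(),cx[m].max(),cy[m].min(),cy[m].max()],3))
```

```text
top case rim (array([ 585.1, -218.5]), array([200. , 111.7]), 20.8)
plate 679 z 0.0143 med [ 572.8 -211.3   14.4] line 19.7 (array([ 576.2, -214.6]), array([168.6,  56.3]), 19.7) case coords rng [-0.091  0.078 -0.023  0.036]
rib 116 z 0.0455 med [ 582.  -229.8   45.3] line 19.3 (array([ 582.2, -229.6]), array([89.9, 13.5]), 19.2) case coords rng [-0.051  0.039 -0.016 -0.003]
side case rim (array([ 586.7, -223.1]), array([202.8, 115.3]), 20.8)
plate 628 z 0.0142 med [ 579.7 -215.9   14.5] line 19.8 (array([ 584.9, -214.8]), array([156.6,  57.8]), 19.5) case coords rng [-0.078  0.08  -0.024  0.036]
rib 171 z 0.0456 med [ 582.5 -234.4   45. ] line 19.5 (array([ 583.9, -234.5]), array([91.3, 17.1]), 19.5) case coords rng [-0.05   0.04  -0.02  -0.004]
```

```bash
python3 -m handwheel '[7.4,-25.35,0,0.0972,0.3,7.4,-25.35,0,0.0972,0.3,7.4,-25.35,0,0.0972,0.3,7.4,-25.35,0,0.0972,0.3,7.4,-25.35,0,0.0972,0.3,7.4,-25.35,0,0.0972,0.3,7.4,-25.35,0,0.0972,0.3,7.4,-25.35,0,0.0972,0.3]' 50
python3 -m handwheel '[7.4,-25.35,0,0.0972,0.3,7.4,-25.35,0,0.0972,0.3,7.4,-25.35,0,0.0972,0.3,7.4,-25.35,0,0.0972,0.3,7.4,-25.35,0,0.0972,0.3,7.4,-25.35,0,0.0972,0.3,7.4,-25.35,0,0.0972,0.3,7.4,-25.35,0,0.0972,0.3]'
python3 -m handwheel '[0,0,0,0,0.3,0,0,0,0,0.3,0,0,0,0,0.3,0,0,0,0,0.3]'
```

```text
time: 10.65
tool_pos: [0.525, -0.034, 0.2091]
tool_rot: [-3.141, -0.001, 2.708]
contact_force: [0.2, 0.5, -0.3]
opening: 0.0324
grip_force: 0.0
time: 11.45
tool_pos: [0.5834, -0.2369, 0.2089]
tool_rot: [3.141, -0.001, -2.798]
contact_force: [0.8, -0.6, -0.4]
opening: 0.0277
grip_force: 0.0
time: 11.85
tool_pos: [0.5839, -0.2332, 0.2097]
tool_rot: [3.141, -0.0, -2.799]
contact_force: [1.2, -0.3, -0.6]
opening: 0.0273
grip_force: 0.0
```

```bash
python3 -m handwheel '[-1.9,3.2,-20,0,0.3,0,0,-30,0,0.3,0,0,-30,0,0.3,0,0,-30,0,0.3,0,0,-15,0,0.3,0,0,0,0,0.3,0,0,0,0,0.3]'
python3 -m handwheel '[0,0,-12,0,0.3,0,0,-12,0,0.3,0,0,-12,0,0.3,0,0,-10,0,0.3,0,0,-6.7,0,0.3,0,0,0,0,0.3]'
```

```text
time: 12.55
tool_pos: [0.5827, -0.2302, 0.0854]
tool_rot: [-3.141, 0.0, -2.799]
contact_force: [1.0, -0.2, -0.1]
opening: 0.0272
grip_force: 0.0
time: 13.15
tool_pos: [0.5817, -0.2302, 0.0306]
tool_rot: [3.14, -0.002, -2.799]
contact_force: [0.4, 0.4, 0.1]
opening: 0.0278
grip_force: 0.0
```

```bash
python3 -m handwheel '[0,0,0,0,0,0,0,0,0,0,0,0,0,0,0,0,0,0,0,0,0,0,0,0,0,0,0,0,0,0]' 50
python3 -m handwheel '[0,0,4,0,0,0,0,8,0,0,0,0,12,0,0,0,0,20,0,0,0,0,25,0,0,0,0,25,0,0,0,0,20,0,0,0,0,10,0,0]'
python3 -m handwheel '[0,0,0,0,0,0,0,0,0,0,0,0,0,0,0]'
```

```text
time: 13.75
tool_pos: [0.5827, -0.2308, 0.0326]
tool_rot: [-3.141, 0.001, -2.799]
contact_force: [0.8, -1.7, 2.6]
opening: 0.0116
grip_force: 50.0
time: 14.55
tool_pos: [0.5831, -0.2309, 0.1591]
tool_rot: [-3.139, 0.003, -2.799]
contact_force: [-0.2, -0.5, -3.0]
opening: 0.0114
grip_force: 50.0
time: 14.85
tool_pos: [0.5817, -0.2302, 0.1546]
tool_rot: [3.14, -0.002, -2.799]
contact_force: [0.3, -0.1, -2.2]
opening: 0.0119
grip_force: 50.0
```

```bash
python3 -m handwheel '[-4.7,23.55,0,-0.1131,0,-4.7,23.55,0,-0.1131,0,-4.7,23.55,0,-0.1131,0,-4.7,23.55,0,-0.1131,0,-4.7,23.55,0,-0.1131,0,-4.7,23.55,0,-0.1131,0,-4.7,23.55,0,-0.1131,0,-4.7,23.55,0,-0.1131,0]'
python3 -m handwheel '[-4.7,23.55,0,-0.1131,0,-4.7,23.55,0,-0.1131,0,-4.7,23.55,0,-0.1131,0,-4.7,23.55,0,-0.1131,0,-4.7,23.55,0,-0.1131,0,-4.7,23.55,0,-0.1131,0,-4.7,23.55,0,-0.1131,0,-4.7,23.55,0,-0.1131,0]'
python3 -m handwheel '[-4.7,23.55,0,-0.1131,0,-4.7,23.55,0,-0.1131,0,-4.7,23.55,0,-0.1131,0,-4.7,23.55,0,-0.1131,0,0,0,0,0,0,0,0,0,0,0,0,0,0,0,0,0,0,0,0,0]'
python3 - <<'E'
from h import *
p,d=shot('top','top3'); s,_=shot('side','side3')
cv2.imwrite('pics/c3.png',np.hstack([cv2.resize(p[120:280,160:330],(400,376)),cv2.resize(s[110:230,230:380],(400,376))]))
E
```

```text
time: 15.65
tool_pos: [0.5439, -0.0411, 0.155]
tool_rot: [-3.141, -0.002, 2.574]
contact_force: [0.6, 0.1, -2.3]
opening: 0.0111
grip_force: 50.0
time: 16.45
tool_pos: [0.5063, 0.1471, 0.155]
tool_rot: [-3.14, 0.0, 1.67]
contact_force: [0.3, 0.4, -2.1]
opening: 0.0116
grip_force: 50.0
time: 17.25
tool_pos: [0.4885, 0.2396, 0.1558]
tool_rot: [-3.141, 0.0, 1.222]
contact_force: [0.4, 1.0, -2.6]
opening: 0.0115
grip_force: 50.0
```

View pics/c3.png

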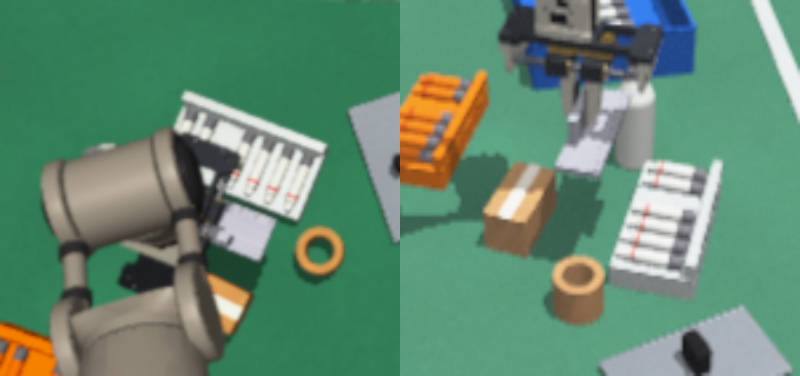

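The straightedge is held level at right-hand crop (590,135), parallel to the jig, clear of the carton, tape and bottle. Now I lower it with a standoff of about 15 mm from the face.

```bash
python3 -m handwheel '[0,0,-15,0,0,0,0,-25,0,0,0,0,-25,0,0,0,0,-25,0,0,0,0,-15,0,0,0,0,-10,0,0,0,0,-8,0,0,0,0,0,0,0]'
python3 -m handwheel '[0,0,-2,0,0,0,0,-1,0,0,0,0,0,0,0,0,0,0,0,0]'
python3 - <<'E'
from h import *
from cell import robot
s,d=shot('side','side4'); P=cloud('side',d); h=P[...,2]
hsv=cv2.cvtColor(s,cv2.COLOR_BGR2HSV).astype(int)
jx=np.array([.9397,-.342]); jy=np.array([.342,.9397]); F=np.array([.5472,.2277])
Q=P[...,:2]-F; a=Q@jx*1000; b=Q@jy*1000
m=(d>0)&(a>-80)&(a<-4)&(abs(b+8)<110)&(h>.003)&(h<.016)&(hsv[...,1]<60)
print(m.sum(),'z',np.percentile(h[m],[10,50,90]))
for lo in range(-100,100,20):
    k=m&(b>=lo)&(b<lo+20)
    kk=(d>0)&(b>=lo)&(b<lo+20)&(a>-10)&(a<30)&(h>.02)&(h<.031)&(hsv[...,1]<60)
    print(lo,k.sum(),k.any() and np.round([a[k].min(),a[k].max()],1), 'jig face', kk.any() and np.round(a[kk].min(),1))
print('b range',b[m].min(),b[m].max()); o=robot.observe(); print(o['tool_pos'],o['contact_force'])
cv2.imwrite('pics/c4.png',cv2.resize(s[130:220,250:380],(780,540)))
E
```

```text
time: 18.15
tool_pos: [0.4881, 0.2402, 0.0325]
tool_rot: [-3.141, 0.001, 1.222]
contact_force: [-1.0, 0.2, -1.9]
opening: 0.0119
grip_force: 50.0
time: 18.55
tool_pos: [0.4886, 0.2406, 0.0304]
tool_rot: [3.141, -0.0, 1.222]
contact_force: [-0.6, -0.7, -2.0]
opening: 0.0112
grip_force: 50.0
283 z [0.0095007  0.01189465 0.01412866]
-100 9 [-68.  -13.4] jig face 2.2
-80 52 [-73.8 -13.3] jig face 3.2
-60 43 [-69.1 -13.9] jig face 4.0
-40 39 [-52.5 -13.7] jig face 4.1
-20 33 [-50.8 -13.1] jig face 3.4
0 26 [-41.5 -14. ] jig face 2.9
20 30 [-42.6 -13.6] jig face 5.1
40 26 [-47.7 -13.3] jig face 12.2
60 24 [-49.4  -5.5] jig face 12.4
80 1 [-24.7 -24.7] jig face 15.5
b range -89.34654845780804 91.33094163378391
[0.48849398 0.24053188 0.03038649] [-0.36640278  0.4074829  -2.20593646]
```

View pics/c4.png

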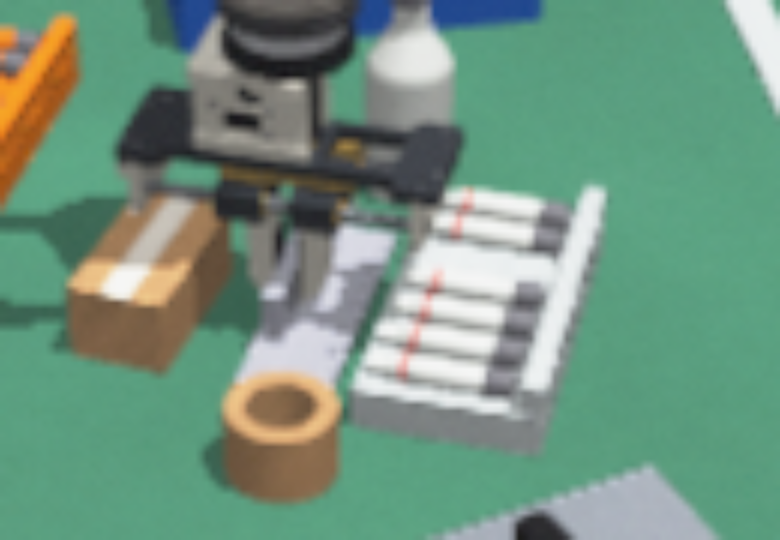

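It sits parallel, about 14 mm off the face, with the long extent centred (edge at crop ~365,300). The tape at (280,430) and carton at (150,280) are clear. I lower it to the bench and then slide it to the face.

```bash
python3 -m handwheel '[0,0,-1.5,0,0,0,0,-1,0,0,0,0,-0.5,0,0,0,0,0,0,0]'
python3 -m handwheel '[2.82,-1.03,0,0,0,2.82,-1.03,0,0,0,2.82,-1.03,0,0,0,0.94,-0.34,0,0,0,0,0,0,0,0,0,0,0,0,0]'
```

```text
time: 19.0
tool_pos: [0.4883, 0.2404, 0.0269]
tool_rot: [-3.141, 0.0, 1.222]
contact_force: [-0.1, 0.5, -1.8]
opening: 0.0116
grip_force: 50.0
time: 19.6
tool_pos: [0.4977, 0.237, 0.027]
tool_rot: [-3.142, 0.0, 1.222]
contact_force: [-0.5, -0.8, -2.6]
opening: 0.0118
grip_force: 50.0
```

```bash
python3 -m handwheel '[0.94,-0.34,0,0,0,0.94,-0.34,0,0,0,0,0,0,0,0]' | grep -E 'tool_|cont'
python3 -m handwheel '[0.94,-0.34,0,0,0,0,0,0,0,0]'| grep -E 'tool_|cont'
python3 -m handwheel '[0.94,-0.34,0,0,0,0,0,0,0,0]'| grep -E 'tool_|cont'
```

```text
tool_pos: [0.4998, 0.2363, 0.0271]
tool_rot: [3.141, -0.0, 1.222]
contact_force: [-0.1, -0.6, -1.9]
tool_pos: [0.5007, 0.236, 0.0271]
tool_rot: [3.141, -0.0, 1.222]
contact_force: [0.4, 0.2, -2.8]
tool_pos: [0.5016, 0.2356, 0.0271]
tool_rot: [3.141, -0.0, 1.222]
contact_force: [-0.1, -0.2, -2.1]
```

```bash
python3 -m handwheel '[0.47,-0.17,0,0,0,0,0,0,0,0]'| grep -E 'tool_p|cont'
python3 -m handwheel '[0.47,-0.17,0,0,0,0,0,0,0,0]'| grep -E 'tool_p|cont'
python3 -m handwheel '[0.47,-0.17,0,0,0,0,0,0,0,0]'| grep -E 'tool_p|cont'
python3 -m handwheel '[0.47,-0.17,0,0,0,0,0,0,0,0]'| grep -E 'tool_p|cont'
```

```text
tool_pos: [0.502, 0.2355, 0.027]
contact_force: [0.2, -0.4, -2.7]
tool_pos: [0.5025, 0.2353, 0.0271]
contact_force: [0.2, 0.1, -2.3]
tool_pos: [0.503, 0.2351, 0.0271]
contact_force: [-0.5, -0.9, -2.1]
tool_pos: [0.5034, 0.235, 0.027]
contact_force: [0.3, -0.3, -2.4]
```

```bash
python3 -m handwheel '[0.47,-0.17,0,0,0,0,0,0,0,0]'| grep -E 'tool_|cont'
python3 -m handwheel '[0.47,-0.17,0,0,0,0,0,0,0,0]'| grep -E 'tool_|cont'
python3 - <<'E'
from h import *
s,d=shot('side','side5'); P=cloud('side',d); h=P[...,2]
jx=np.array([.9397,-.342]); jy=np.array([.342,.9397]); F=np.array([.5472,.2277])
Q=P[...,:2]-F; a=Q@jx*1000; b=Q@jy*1000
m=(d>0)&(a>-80)&(a<4)&(abs(b+8)<110)&(h>.003)&(h<.014)&(cv2.cvtColor(s,cv2.COLOR_BGR2HSV)[...,1]<60)
print([(lo,m[(b>=lo)&(b<lo+20)].sum(),np.round(a[m&(b>=lo)&(b<lo+20)].max(initial=-99),1)) for lo in range(-100,100,20)], b[m].min(),b[m].max())
cv2.imwrite('pics/c5.png',cv2.resize(s[150:215,280:370],(720,520),interpolation=cv2.INTER_CUBIC))
E
```

```text
tool_pos: [0.5034, 0.2349, 0.027]
tool_rot: [-3.141, 0.0, 1.222]
contact_force: [-1.1, 1.6, -1.6]
tool_pos: [0.5034, 0.2349, 0.027]
tool_rot: [-3.14, 0.001, 1.222]
contact_force: [-5.0, 2.8, 1.2]
[(-100, np.int64(10), np.float64(-1.5)), (-80, np.int64(39), np.float64(-3.2)), (-60, np.int64(45), np.float64(-4.6)), (-40, np.int64(32), np.float64(-3.2)), (-20, np.int64(29), np.float64(-3.4)), (0, np.int64(20), np.float64(-4.1)), (20, np.int64(19), np.float64(-3.4)), (40, np.int64(24), np.float64(-2.7)), (60, np.int64(18), np.float64(-3.9)), (80, np.int64(0), np.float64(-99.0))] -96.25496277387286 76.09744966312854
```

View pics/c5.png

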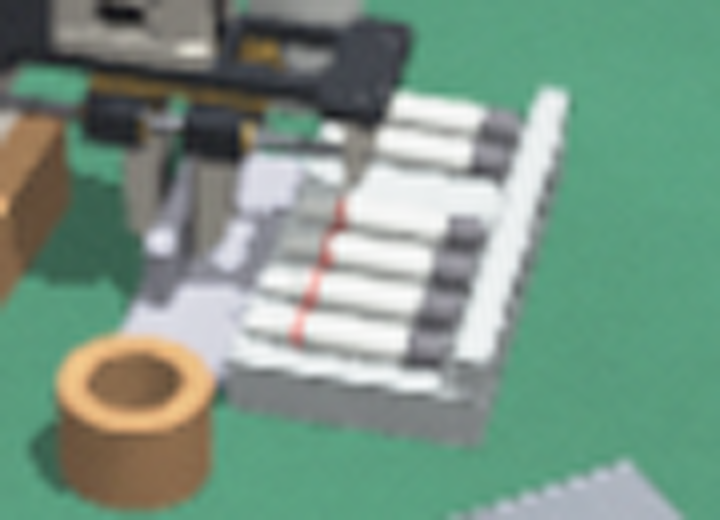

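It is in contact with the face (crop 235,340), and the end at about −95 mm lies inside the jig's ±105 mm. I check the moment for one-ended contact.

```bash
python3 -m handwheel '[0.47,-0.17,0,0,0,0,0,0,0,0]'| grep -E 'tool_|cont'; python3 -c "
from cell import robot;print(robot.observe()['torque'])"
python3 -m handwheel '[0.47,-0.17,0,0,0,0,0,0,0,0]'| grep -E 'tool_|cont'; python3 -c "
from cell import robot;print(robot.observe()['torque'])"
```

```text
tool_pos: [0.5035, 0.2349, 0.027]
tool_rot: [-3.139, 0.001, 1.222]
contact_force: [-6.8, 3.4, 1.6]
[0.50879003 1.04578412 0.04142107]
tool_pos: [0.5035, 0.2349, 0.027]
tool_rot: [-3.138, 0.001, 1.222]
contact_force: [-8.5, 3.7, 2.5]
[ 0.65901511  1.24431504 -0.00481641]
```

```bash
python3 -m handwheel '[0,0,-0.4,0,0,0,0,0,0,0,0,0,-0.3,0,0,0,0,0,0,0]'| grep -E 'tool_|cont'
python3 -m handwheel '[-0.5,0.18,0,0,0,0,0,0,0,0]'| grep -E 'tool_|cont'
python3 -m handwheel '[0,0,0,0,0.2,0,0,0,0,0.25,0,0,0,0,0.3,0,0,0,0,0.3,0,0,0,0,0.3,0,0,0,0,0.3]'
```

```text
tool_pos: [0.5034, 0.2349, 0.0267]
tool_rot: [-3.139, 0.001, 1.222]
contact_force: [-8.9, 2.7, 5.5]
tool_pos: [0.5034, 0.2349, 0.0267]
tool_rot: [-3.139, 0.001, 1.222]
contact_force: [-7.2, 3.5, 4.6]
time: 23.15
tool_pos: [0.5049, 0.2344, 0.0263]
tool_rot: [3.141, -0.0, 1.222]
contact_force: [0.6, 0.4, 0.4]
opening: 0.0276
grip_force: 0.0
```

```bash
python3 -m handwheel '[0,0,5,0,0.3,0,0,10,0,0.3,0,0,20,0,0.3,0,0,35,0,0.3,0,0,40,0,0.3,0,0,40,0,0.3,0,0,30,0,0.3,0,0,0,0,0.3]' >/dev/null
python3 -m handwheel '[0,-40,0,0,0.3,0,-45,0,0,0.3,0,-45,0,0,0.3,0,-45,0,0,0.3,-5,-45,0,0,0.3,-5,-45,0,0,0.3,-5,-45,0,0,0.3,-5,-45,0,0,0.3]' >/dev/null
python3 -m handwheel '[0,-30,0,0,0.3,0,0,0,0,0.3,0,0,0,0,0.3,0,0,0,0,0.3,0,0,0,0,0.3]'
python3 - <<'E'
from h import *
jx=np.array([.9397,-.342]); jy=np.array([.342,.9397]); F=np.array([.5472,.2277])
for n in('top','side'):
    s,d=shot(n,n+'6'); P=cloud(n,d); h=P[...,2]; S=cv2.cvtColor(s,cv2.COLOR_BGR2HSV)[...,1]
    Q=P[...,:2]-F; a=Q@jx*1000; b=Q@jy*1000
    pl=(d>0)&(a>-75)&(a<-1)&(abs(b+8)<110)&(h>.003)&(h<.05)&(S<60)
    print(n,'plate',mrect(n,pl&(h<.014),.008),'z',np.median(h[pl&(h<.014)]),'rib',mrect(n,pl&(h>.033),.04),'z',np.median(h[pl&(h>.033)]),'jig',mrect(n,(d>0)&(a>-3)&(a<60)&(abs(b)<112)&(h>.022)&(h<.033)&(S<60),.028))
    print([np.round(a[pl&(h<.014)&(b>=lo)&(b<lo+30)].max(initial=-99),1) for lo in range(-90,80,30)])
    for nm,x,y,r in(('bottle',.573,.3746,.045),('tin',.729,-.162,.045),('tape',.471,.097,.045),('carton',.4057,.2484,.072)):
        m=(d>0)&(np.hypot(P[...,0]-x,P[...,1]-y)<r)&(h>.02)&(a<-80 if nm=='carton' else a>-999)
        q=P[m]; print(nm,np.round(q.min(0)[:2],3),np.round(q.max(0)[:2],3))
t,_=load('top6')
cv2.imwrite('pics/c6.png',cv2.resize(t[120:290,180:440],(780,510),interpolation=cv2.INTER_CUBIC))
E
```

```text
time: 25.25
tool_pos: [0.4848, -0.1492, 0.2064]
tool_rot: [-3.141, -0.0, 1.224]
contact_force: [1.1, 0.0, -0.3]
opening: 0.0277
grip_force: 0.0
top plate (array([516.8, 229. ]), array([169.6,  55.8]), 70.0) z 0.008228883908999673 rib (array([502.3, 234.7]), array([89. , 11.9]), 69.7) z 0.03905244390255014 jig (array([575.3, 216.6]), array([209.7,  59.8]), 70.1)
[np.float64(-1.4), np.float64(-1.3), np.float64(-1.3), np.float64(-1.4), np.float64(-1.4), np.float64(-1.3)]
bottle [0.546 0.349] [0.6   0.401]
tin [ 0.699 -0.195] [ 0.762 -0.133]
tape [0.439 0.065] [0.502 0.128]
carton [0.357 0.188] [0.453 0.31 ]Traceback (most recent call last):
  File "<stdin>", line 7, in <module>
  File "h.py", line 18, in mrect
    c=max(cv2.findContours(m.astype(np.uint8),0,2)[0],key=cv2.contourArea)
ValueError: max() iterable argument is empty
```

Run:
```python
from h import *
t,_=load('top6')
cv2.imwrite('pics/c6.png',np.hstack([cv2.resize(t[120:250,190:320],(500,500),interpolation=cv2.INTER_CUBIC),cv2.resize(t[120:220,320:380],(300,500))]))
```

```text
(no output)
```

View pics/c6.png

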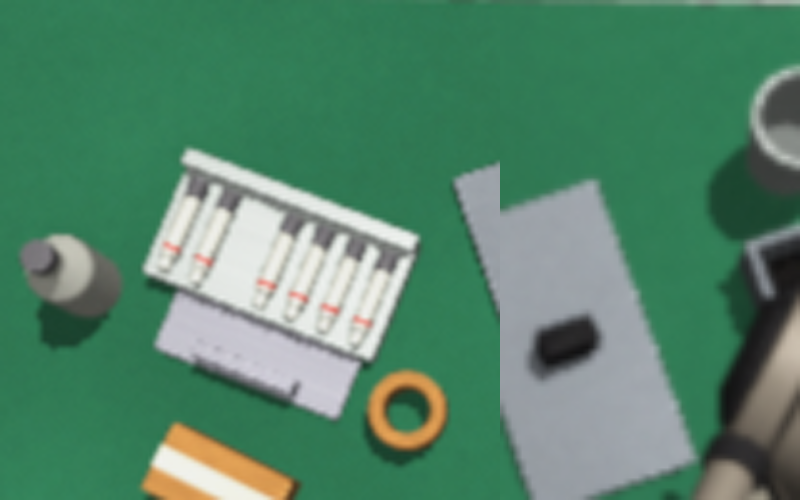

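The straightedge lies flat along the jig's front face from (178,292) to (360,362), inside both of the jig's ends and with its rib outward. The lid is flat with its knob up at (567,340). The bottle, tin, tape and carton have not moved.

```bash
python3 -c "
from cell import robot;print(robot.hand_in())"
```

```text
the job is handed in; nothing more can be done
None
```

The job is handed in: the lid is set aside knob up, the straightedge lies flat and flush along the jig's front face inside both ends, and the bottle, tin, tape and carton have not moved; about 25 s of the 72 s were used.

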